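# Check the probe thermometer in the dry-block and show its reading

### The job

Take the white probe thermometer out of its wooden stand, put its steel probe fully down into the well of the dark dry-block calibrator until the collar sits on the metal block, and leave it there for two seconds. Then draw it out again, tip it over by 45 to 60 degrees so that its display (on the side opposite the orange strip) looks obliquely upward to be read, and finish while still holding it like that in the gripper, touching nothing else, with the probe tip raised at least 15 cm above the table. Leave the food, mug and jars standing round about where they are.

Things in the scene. Friction and masses are not known exactly. Their poses are not given: they have to be found in the camera images.
- thermometer_center (a point): centre of the white body of the probe thermometer: upright slab 20 mm (x) by 28 mm (y) by 60 mm (z), to be gripped across its 28 mm width (along y). +x face: display and two buttons; -x face: orange strip; +z: top end. The underside of its grey collar (23 mm across) lies 36 mm below this point, the probe's tip 99 mm below
- thermometer: the same thermometer, about 90 g, same axes; origin on its axis at the underside of the collar, from which the 6 mm thick steel probe with its pointed end reaches 63 mm down. At the start it stands upright in the stand, collar on the stand's top, display facing roughly away from the robot
- probe_tip (a point): tip of the thermometer's probe, 63 mm below the collar's underside
- stand: wooden storage stand, fixed to the table: 84x84x7 mm dark plinth with a light block 64x64 mm on it, total height 72 mm; origin at the centre of its underside. It may be left or right of the calibrator
- stand_mouth (a point): centre of the mouth of the stand's bore, on its top face; bore 10 mm wide, mouth bevelled 2 mm, vertical, deep enough for the whole probe
- calibrator: dry-block calibrator, fixed to the table: dark box 142 mm (x) by 104 mm (y) by 72 mm tall, small screen and two buttons on top of its front (-x) half, a bare aluminium block 60x60 mm flush in its rear half; origin under the housing, 1 mm from its centre
- well_mouth (a point): centre of the mouth of the calibrator's well, in the middle of the aluminium block, at the top face, 30 mm to +x of the calibrator's origin and 72 mm above the table; well 10 mm wide, mouth bevelled 2 mm, vertical, 66 mm deep, so the 63 mm probe goes in whole and the collar rests on the block
- red_apple_mid (a point): bystander: red apple, 77 mm across and 73 mm tall, loose; point on its axis 35 mm above its underside
- tin_mid (a point): bystander: small closed food tin, 57 mm across and 72 mm tall, loose; point on its axis 35 mm above its underside
- purple_mug_mid (a point): bystander: purple mug, 80 mm across, 110 mm with its handle, 89 mm tall, loose; point on its axis 35 mm above its underside
- yellow_lemon_mid (a point): bystander: yellow lemon, 83x58x58 mm, loose; point on its axis 35 mm above its underside
- honey_mid (a point): bystander: honey jar with a red lid, 59 mm across, 85 mm tall, loose; point on its axis 35 mm above its underside
Things that resemble listed ones, but are neither listed nor needed, are in the scene too. Several things have the shape of the stand; the one meant has the colours described above. Leave any blue look-alike of the calibrator alone.

How it is judged:
On the way, in this order (a step that is already met when the one before it is completed fails the run):
1. the probe stands fully in the calibrator's well, for over a second (horizontal distance between probe_tip and well_mouth below 0.006 m and z of probe_tip in the frame of well_mouth below -0.057 m and angle between thermometer_center's own z axis and vertical below 0.15 rad), for 1.2 s.
2. the probe is drawn out of the well and held in the gripper (z of probe_tip in the frame of well_mouth above 0.01 m and contact force between thermometer and the fingers above 1 N and contact force between thermometer and calibrator below 0.1 N and contact force between thermometer and stand below 0.1 N), for 0.1 s.
At the end, for the whole second after the job is handed in: The thermometer is held still in the gripper alone, tipped 35 to 74 degrees from upright with the display's outward normal within 55 degrees of straight up, the probe tip more than 12 cm above the table (angle between thermometer_center's own x axis and vertical below 0.96 rad and angle between thermometer_center's own z axis and vertical between 0.6 and 1.3 rad and height (world z) of probe_tip above 0.12 m and linear speed of thermometer below 0.03 m/s and contact force between thermometer and the fingers above 1 N and contact force between thermometer and calibrator below 0.1 N and contact force between thermometer and stand below 0.1 N); the arm keeps its last pose, push and grip.
It fails at once if the red apple is moved more than 3 cm (distance of red_apple_mid from where it was at the start of the episode above 0.03 m).
It fails at once if the tin is moved more than 3 cm (distance of tin_mid from where it was at the start of the episode above 0.03 m).
It fails at once if the purple mug is moved more than 3 cm (distance of purple_mug_mid from where it was at the start of the episode above 0.03 m).
It fails at once if the yellow lemon is moved more than 3 cm (distance of yellow_lemon_mid from where it was at the start of the episode above 0.03 m).
It fails at once if the honey is moved more than 3 cm (distance of honey_mid from where it was at the start of the episode above 0.03 m).
It also fails if it takes over 48 s, if anything falls off the work surface, if the arm or the gripper's body presses on something with over 40 N, if the wrist force passes 120 N, or if a joint passes its speed limit or range.

### The arm

A 6-joint arm with a two-finger parallel gripper is mounted at the origin on a cart in front of the work surface, level with it; the furniture and walls round the work are solid. World frame = base frame: x ahead of the robot, y to its left, z up, the work surface at z = 0. Lengths are in m, angles in rad, forces in N, time in s.
With the tool pointing down it reaches from about 0.325 to 0.75 m from the base axis. Payload 7.6 kg.
Tool frame: the origin (TCP) lies at the very end of the fingers, on their centre line; the grasp point (between the pads) lies 19 mm behind it; z points along the fingers, y is the line along which they close (so a half turn about z gives the same grasp; the last joint's range is limited). The gripper opens to 85 mm and grips with 20 to 120 N. Pads are 22 mm wide; open, the fingers measure 114 mm over their backs; the gripper's body (76 mm by 85 mm) begins 54 mm behind the grasp point. The pads swing forward as they close: fully open they stand 13 mm farther back than shut.
Start: joints at [-1.211, 0.052, 1.401, -0, 1.689, -0.07], TCP at [0.219, -0.477, 0.231] pointing down, gripper open.
Joint ranges: [-2.9, 2.9], [-0.91, 2.17], [0.12, 2.37], [-1.06, 4.2], [0.26, 2.73], [-2.93, 2.93]. Speed limits (rad/s): [2.57, 2.57, 3.01, 3.14, 3.14, 3.14].

### API

Orientations are given as a unit quaternion [x, y, z, w].
In Python, from rig import arm, gripper_open, close, solver, observe, read_camera, workorder, spotter gives the robot as it stands. Calls block until the motion is done:
- arm.move_ptp(position, orientation): joint-space move of the TCP to a pose.
- arm.move_l(position, frame=None, rate=0.15, guard=None): straight line of the TCP; frame=None keeps the orientation; rate is the mean speed in m/s. With guard (N) it stops when the force on the tool has changed by that much, and returns True; else False.
- arm.move_joints(angles): joint-space move.
- gripper_open() and close(grasp_force=None): open the fingers fully, or close them until they stop; grasp_force is the grip in N (None keeps the last).
- arm.wait(seconds).
- solver.inverse_kinematics(position, orientation): joint angles nearest the present ones, or None.
- observe(): the state.
- read_camera(name): name is "side" or "top" or "wrist"; returns a dict with "img" (480x640x3 uint8, blue, green, red), "fx", "fy", "cx", "cy" (pixels), "extrinsics" (4x4, takes a point from world to camera coordinates); the wrist camera has in their place "T_tool_cam" (4x4, takes a point from camera to tool coordinates, whose origin is the TCP and whose axes are the flange's). Camera axes: x right, y up, looking along -z (the intrinsics and any distortion apply to the point x, -y, -z); pixel columns grow to the right and rows downward; lengths in m; the calibration is good to about 2 mm. The wrist camera is an equidistant fisheye: a pixel r from the principal point sees the ray r / f radians off the axis. A picture is of the moment at which its call begins: read the wrist's pose just before it. There is no depth.
A pose or a line that the arm cannot do raises arm.PlanningError and nothing moves.
- workorder.job_done(): hands the job in; it is judged then, once.
Trained networks look in a picture, given as the dict that the camera call returned (one of the last four; its "shot" number tells which), for a name from the list of things; names that differ only in an ending like _2 or _b are one class to them, and where a whole thing is asked for, a point or a joint stands for the part that bears it (a point fixed in the world has none). Each returns a list of dicts, best first, with "score" (0 to 1); they miss things now and then, are a little off and sometimes report something else, mostly with a low value. They report only what shows in the picture. A call takes as long as a camera call. They do not tell look-alikes from the thing itself.
- spotter.boxes_of(picture, thing): "at" ([column, row] in pixels, amid what is visible of it).
The state is a dict: "time": time; "qpos": joint angles; "joint_velocities": joint speeds; "tau": joint torques, N m; "tcp_pos": TCP position; "tool_rot": TCP orientation; "ft_force": force on the tool from outside, world axes, zero at the start; "torque": the same for the moment, N m; "width": opening from 0.0 (shut) to 1.0 (fully open); "gripper_force": force on a finger pad.
Only numpy, scipy, OpenCV 4.12 (cv2) and the standard library are available. Lean on these libraries where they do the work, as an engineer would, in place of code of your own. Each camera call takes 0.05 s, during which the arm holds its last target. There are 200 camera calls.

## Working session

There is one attempt and no reset: what is moved stays moved. The work goes in short steps, each a Python script; the robot and the scene stay as the last script left them, time stands still between calls to the robot, and variables do not carry over. Pictures are saved under pics/ and viewed, at most 10 in all, crops included, and the job is handed in when it is done.

```bash
mkdir -p pics; cat > h.py <<'E'
import numpy as np, cv2
from rig import arm, gripper_open, close, solver, observe, read_camera, workorder, spotter
from scipy.spatial.transform import Rotation as R
def ray(p,uv,pose=None):
    """origin, direction in world"""
    u,v=uv; a=(u-p["cx"])/p["fx"]; b=(v-p["cy"])/p["fy"]
    if "extrinsics" in p:
        T=np.linalg.inv(np.array(p["extrinsics"])); d=np.array([a,-b,-1.])
    else:
        r=np.hypot(a,b); s=np.sin(r)/max(r,1e-9); d=np.array([a*s,-b*s,-np.cos(r)])
        W=np.eye(4); W[:3,:3]=R.from_quat(pose["tool_rot"]).as_matrix(); W[:3,3]=pose["tcp_pos"]
        T=W@np.array(p["T_tool_cam"])
    d=T[:3,:3]@d; return T[:3,3],d/np.linalg.norm(d)
def atz(p,uv,z,pose=None):
    o,d=ray(p,uv,pose); return o+d*(z-o[2])/d[2]
def proj(p,X,pose=None):
    if "extrinsics" in p:
        c=(np.array(p["extrinsics"])@np.r_[X,1])[:3]; return np.array([p["cx"]+p["fx"]*c[0]/-c[2],p["cy"]+p["fy"]*-c[1]/-c[2]])
    W=np.eye(4); W[:3,:3]=R.from_quat(pose["tool_rot"]).as_matrix(); W[:3,3]=pose["tcp_pos"]
    c=(np.linalg.inv(W@np.array(p["T_tool_cam"]))@np.r_[X,1])[:3]
    x,y,z=c[0],-c[1],-c[2]; n=np.hypot(x,y); r=np.arctan2(n,z)
    return np.array([p["cx"]+p["fx"]*r*x/n,p["cy"]+p["fy"]*r*y/n])
def meet(o1,d1,o2,d2):
    A=np.c_[d1,-d2]; t=np.linalg.lstsq(A,o2-o1,rcond=None)[0]
    a=o1+t[0]*d1;b=o2+t[1]*d2; return (a+b)/2,np.linalg.norm(a-b)
E
python3 - <<'E'
from h import *
np.set_printoptions(precision=3,suppress=True)
s=observe(); print(s)
for n in ["side","top"]:
    p=read_camera(n); cv2.imwrite(f"pics/{n}0.png",p["img"])
    print(n,np.linalg.inv(np.array(p["extrinsics"]))[:3,3],p["fx"],[k for k in p])
    for t,z in [("thermometer_center",.108),("stand_mouth",.072),("well_mouth",.072),("calibrator",.036),("stand",.036),("red_apple_mid",.035),("tin_mid",.035),("purple_mug_mid",.035),("yellow_lemon_mid",.035),("honey_mid",.035)]:
        print(t,[(np.round(b["at"]),round(b["score"],2),atz(p,b["at"],z)) for b in spotter.boxes_of(p,t)])
E
```

```text
{'time': 0.0, 'qpos': array([-1.211,  0.053,  1.402, -0.   ,  1.689, -0.07 ]), 'joint_velocities': array([0.001, 0.   , 0.002, 0.001, 0.   , 0.   ]), 'tau': array([  0.001, -38.167, -36.019,   0.   ,   0.006,   0.   ]), 'tcp_pos': array([ 0.219, -0.477,  0.23 ]), 'tool_rot': array([ 0.977,  0.213, -0.   , -0.001]), 'ft_force': array([ 0.824, -0.661, -0.898]), 'torque': array([-0.011,  0.03 , -0.007]), 'gripper_force': 0.0, 'width': 0.995613454758944}
side [ 0.127 -1.271  0.629] 453.7330191964752 ['img', 'fx', 'fy', 'cx', 'cy', 'extrinsics', 'shot']
thermometer_center [(array([277., 209.]), 0.71, array([0.571, 0.121, 0.108])), (array([316., 230.]), 0.34, array([ 0.623, -0.094,  0.108]))]
stand_mouth [(array([274., 233.]), 0.94, array([0.521, 0.007, 0.072])), (array([259., 214.]), 0.61, array([0.527, 0.196, 0.072])), (array([272., 212.]), 0.61, array([0.576, 0.2  , 0.072])), (array([353., 218.]), 0.53, array([0.825, 0.047, 0.072]))]
well_mouth [(array([390., 360.]), 0.86, array([ 0.54 , -0.673,  0.072])), (array([284., 259.]), 0.59, array([ 0.492, -0.183,  0.072]))]
calibrator [(array(
[... 1399 characters left out ...]
0.507, -0.111,  0.036])), (array([465., 284.]), 0.68, array([ 0.565, -0.626,  0.036]))]
stand [(array([214., 233.]), 0.92, array([0.555, 0.257, 0.036])), (array([291., 169.]), 0.71, array([0.847, 0.05 , 0.036])), (array([259., 244.]), 0.55, array([0.55 , 0.094, 0.036]))]
red_apple_mid [(array([259., 198.]), 0.91, array([0.716, 0.137, 0.035]))]
tin_mid [(array([173., 262.]), 0.77, array([0.426, 0.368, 0.035]))]
purple_mug_mid [(array([288., 208.]), 0.73, array([0.702, 0.028, 0.035]))]
yellow_lemon_mid [(array([371., 307.]), 0.76, array([ 0.42 , -0.327,  0.035]))]
honey_mid [(array([411., 284.]), 0.57, array([ 0.526, -0.445,  0.035])), (array([174., 264.]), 0.53, array([0.419, 0.363, 0.035]))]
```

```bash
python3 -c "
import cv2
a=cv2.imread('pics/side0.png')[150:400,180:480];b=cv2.imread('pics/top0.png')[130:330,140:500]
import numpy as np
cv2.imwrite('pics/side0c.png',cv2.resize(a,(720,600),interpolation=cv2.INTER_CUBIC))
cv2.imwrite('pics/top0c.png',cv2.resize(b,(792,440),interpolation=cv2.INTER_CUBIC))"
```

```text
(no output)
```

View pics/side0c.png

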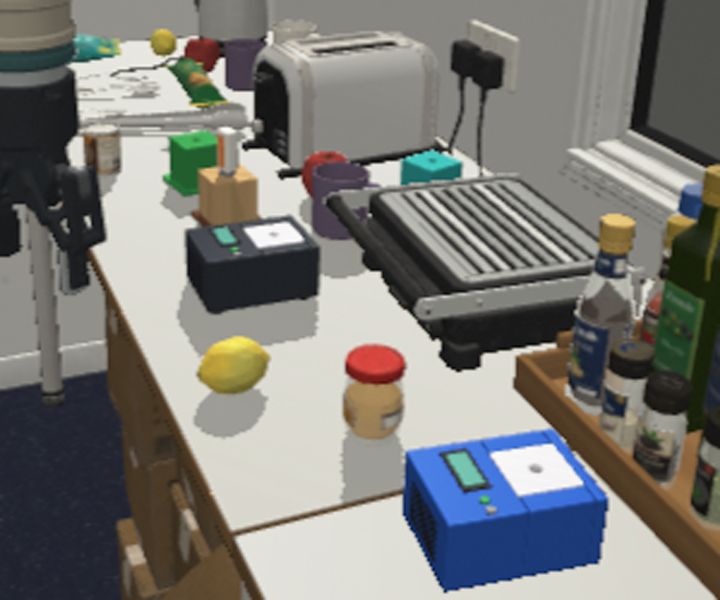

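View pics/top0c.png

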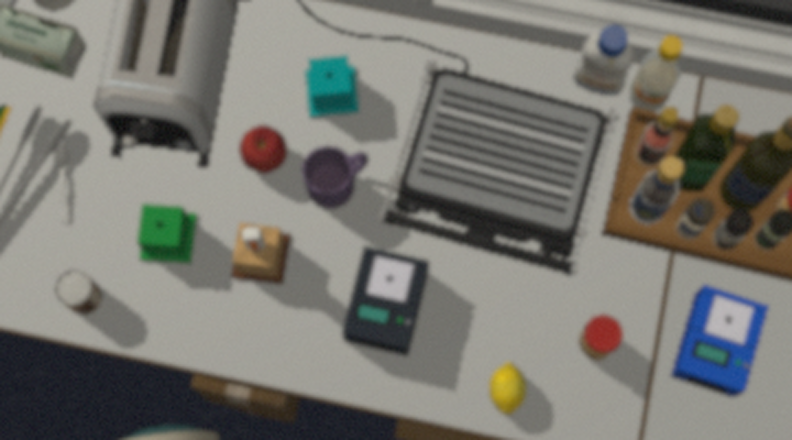

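The wooden stand, with the white thermometer in it, is at top px (259,243). Its look-alikes are green at (214,235) and teal (290,170). The dark calibrator is at (314,268) and the blue look-alike at (465,285). I choose the wooden stand and the dark calibrator, and will check them from the wrist.

```bash
python3 - <<'E'
from h import *
np.set_printoptions(precision=3,suppress=True)
arm.move_ptp([0.46,-0.02,0.33],[1,0,0,0])
s=observe(); p=read_camera("wrist"); print(p["T_tool_cam"],p["fx"],p["cx"],p["cy"],s["tcp_pos"],s["time"],s["qpos"])
cv2.imwrite("pics/w1.png",p["img"])
for t,z in [("thermometer_center",.108),("stand_mouth",.072),("well_mouth",.072),("calibrator",.036),("stand",.036)]:
    print(t,[(np.round(b["at"]),round(b["score"],2),atz(p,b["at"],z,s)) for b in spotter.boxes_of(p,t)])
E
```

```text
[[ 0.     0.946  0.324  0.082]
 [ 1.    -0.    -0.    -0.   ]
 [-0.     0.324 -0.946 -0.142]
 [ 0.     0.     0.     1.   ]] 371.64829954431775 318.65265290000946 234.65760465201424 [ 0.46  -0.021  0.33 ] 3.0083 [-0.125 -0.129  1.383 -0.     1.888  1.447]
thermometer_center [(array([194., 106.]), 0.58, array([0.553, 0.103, 0.108]))]
stand_mouth [(array([225., 109.]), 0.94, array([0.548, 0.08 , 0.072])), (array([110., 122.]), 0.9, array([0.546, 0.225, 0.072]))]
well_mouth [(array([400., 141.]), 0.97, array([ 0.513, -0.109,  0.072]))]
calibrator [(array([399., 138.]), 0.85, array([ 0.513, -0.115,  0.036]))]
stand [(array([110., 118.]), 0.88, array([0.551, 0.247, 0.036])), (array([223., 110.]), 0.63, array([0.548, 0.092, 0.036]))]
```

View pics/w1.png

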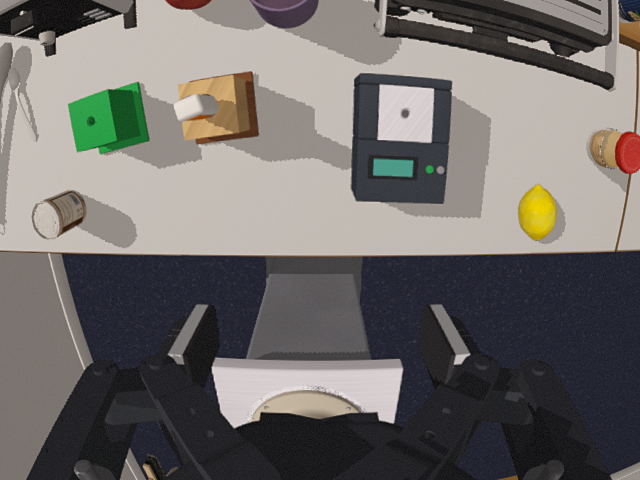

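```bash
python3 - <<'E'
from h import *
np.set_printoptions(precision=3,suppress=True)
ims=[]
for k,xyz in enumerate([[0.468,-0.12,0.22],[0.468,0.10,0.26]]):
    arm.move_ptp(xyz,[1,0,0,0]); arm.wait(.3)
    s=observe(); p=read_camera("wrist"); print(s["tcp_pos"],s["tool_rot"],s["time"])
    cv2.imwrite(f"pics/wr{k}.png",p["img"]); np.save(f"wr{k}.npy",dict(s=s,p=p),allow_pickle=True)
    for t,z in [("thermometer_center",.108),("well_mouth",.072),("stand_mouth",.072)]:
        print(t,[(np.round(b["at"]),round(b["score"],2),atz(p,b["at"],z,s)) for b in spotter.boxes_of(p,t)])
    ims.append(p["img"][0:280,170:470])
cv2.imwrite("pics/wc.png",cv2.resize(np.hstack(ims),None,fx=1.33,fy=1.33,interpolation=cv2.INTER_CUBIC))
E
```

```text
[ 0.469 -0.119  0.221] [1.    0.001 0.001 0.   ] 4.2583
thermometer_center [(array([ 50., 135.]), 0.91, array([0.55 , 0.101, 0.108]))]
well_mouth [(array([309., 154.]), 0.57, array([ 0.518, -0.112,  0.072]))]
stand_mouth [(array([107., 123.]), 0.88, array([0.553, 0.063, 0.072])), (array([ 16., 146.]), 0.75, array([0.544, 0.183, 0.072])), (array([63.,  2.]), 0.29, array([0.675, 0.113, 0.072]))]
[0.468 0.099 0.26 ] [ 1.    -0.001 -0.     0.   ] 5.65
thermometer_center [(array([315., 111.]), 0.76, array([0.552, 0.102, 0.108])), (array([513., 158.]), 0.74, array([ 0.52 , -0.07 ,  0.108]))]
well_mouth [(array([514., 159.]), 0.7, array([ 0.516, -0.092,  0.072]))]
stand_mouth [(array([321., 127.]), 0.75, array([0.538, 0.097, 0.072])), (array([170., 122.]), 0.64, array([0.548, 0.236, 0.072]))]
```

View pics/wc.png

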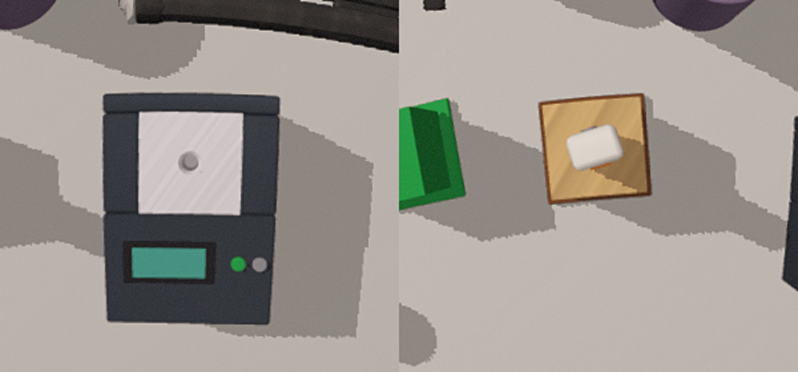

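Close view: the dark calibrator's well is at about px (312,121). The wooden stand holds the white slab at about (316,110), with its orange edge toward the robot and a small yaw of around 13°. Both match the description. Next I refine them by segmentation.

```bash
python3 - <<'E'
from h import *
np.set_printoptions(precision=4,suppress=True)
L=lambda k:np.load(f"wr{k}.npy",allow_pickle=True).item()
d=L(0);p,s=d["p"],d["s"]; g=cv2.cvtColor(p["img"],cv2.COLOR_BGR2GRAY)
w=g[108:134,300:326]; m=(w<185).astype(np.uint8)
n,_,st,c=cv2.connectedComponentsWithStats(m); 
for i in range(1,n): print("hole",st[i],c[i]+[300,108],atz(p,c[i]+[300,108],.072,s))
print(w[13,::1])
d=L(1);p,s=d["p"],d["s"]; hsv=cv2.cvtColor(p["img"],cv2.COLOR_BGR2HSV)
m=((hsv[...,1]<40)&(hsv[...,2]>195)).astype(np.uint8); m2=np.zeros_like(m); m2[90:135,290:345]=m[90:135,290:345]
n,lab,st,c=cv2.connectedComponentsWithStats(m2); i=1+np.argmax(st[1:,4]); print(st[i],c[i])
pts=np.argwhere(lab==i)[:,::-1]
# top face outline in world at z=.138
W=np.array([atz(p,q,.138,s)[:2] for q in pts]).astype(np.float32)
r=cv2.minAreaRect(W*1000); print(r, atz(p,c[i],.138,s))
for corner in cv2.boxPoints(r): print(corner)
hs=hsv; o=((abs(hs[...,0].astype(int)-10)<5)&(hs[...,1]>170)&(hs[...,2]>150)); o[:85]=0;o[140:]=0;o[:,:285]=0;o[:,350:]=0
print("orange",np.argwhere(o)[:,::-1].mean(0) if o.any() else None)
# stand light block
b=((hs[...,1]>60)&(hs[...,0]>8)&(hs[...,0]<25)&(hs[...,2]>90)).astype(np.uint8); b[:, :270]=0;b[:,370:]=0;b[:60]=0;b[160:]=0
n,lab,st,c=cv2.connectedComponentsWithStats(cv2.morphologyEx(b,cv2.MORPH_CLOSE,np.ones((25,25),np.uint8))); i=1+np.argmax(st[1:,4])
W=np.array([atz(p,q,.072,s)[:2] for q in np.argwhere(lab==i)[:,::-1]]).astype(np.float32); print("stand",cv2.minAreaRect(W*1000))
E
```

```text
hole [  4   6  15  17 202] [311.0693 121.495 ] [ 0.5439 -0.1134  0.072 ]
hole [20 21  1  1  1] [320. 129.] [ 0.538  -0.1203  0.072 ]
[199 200 202 200 159 148 137 117 124 138 145 147 148 148 146 146 149 145
 147 192 203 201 201 199 199 199]
[296  94  39  32 830] [314.9687 109.488 ]
((552.535888671875, 101.72698974609375), (16.820980072021484, 24.922958374023438), 17.895313262939453) [0.5524 0.1017 0.138 ]
[540.7031 111.0012]
[548.3615  87.284 ]
[564.3687  92.4528]
[556.7103 116.1699]
orange [321.7333 124.4667]
stand ((551.5155029296875, 100.39387512207031), (69.30412292480469, 69.5280990600586), 4.806863784790039)
```

```bash
cat >> h.py <<'E'
def down(a): return [np.cos(a/2),np.sin(a/2),0,0]
def tilt(a,yaw,t): # tool yaw a, tipped by t about the horizontal y axis of heading yaw
    r=R.from_euler('z',yaw)*R.from_euler('y',-t)*R.from_euler('z',-yaw)*R.from_quat(down(a)); return r.as_quat()
E
python3 - <<'E'
from h import *
np.set_printoptions(precision=4,suppress=True)
a=np.radians(17.5)
for pos in ([.45,-.11,.33],[.5,-.11,.3]):
    print(solver.inverse_kinematics(pos,tilt(a,a,np.radians(52))))
arm.move_ptp([.5525,.1017,.20],down(a)); arm.move_l([.5525,.1017,.093],rate=.08,guard=8); arm.wait(.2)
s0=observe(); print(s0["tcp_pos"],s0["ft_force"],s0["time"])
close(40); s=observe(); print(s["tcp_pos"],s["width"],s["gripper_force"],s["ft_force"])
if .2<s["width"]<.45:
    arm.move_l([.5525,.1017,.185],rate=.06); arm.wait(.3); s=observe(); print(s["tcp_pos"],s["width"],s["gripper_force"],s["ft_force"],s["time"])
    p=read_camera("side"); cv2.imwrite("pics/lift.png",p["img"]); 
    tcp=s["tcp_pos"]; ax=R.from_quat(s["tool_rot"]).as_matrix()[:,2]
    for d in (-.019-.03,.0785+.002): print(proj(p,tcp+ax*d))
    u,v=proj(p,tcp).astype(int); cv2.imwrite("pics/liftc.png",cv2.resize(p["img"][v-50:v+70,u-60:u+60],(600,600),interpolation=cv2.INTER_CUBIC)); print(u,v)
E
```

```text
[-0.7596 -0.6454  1.9771  0.786   1.3438  0.5109]
[-0.6566 -0.4985  1.9446  0.7698  1.1912  0.5024]
[0.5527 0.1017 0.0933] [-0.2426  0.1114  0.1341] 8.0333
[0.5525 0.1017 0.093 ] 0.32110880624523863 45.46758592128754 [-0.2532 -1.1404 -0.0326]
[0.5525 0.1017 0.1849] 0.32276991983369246 45.46067833900452 [-1.068   0.0447 -0.2297] 10.575
[273.3681 175.2836]
[273.9438 212.8676]
273 189
```

```bash
ls pics
```

```text
lift.png
liftc.png
side0.png
side0c.png
top0.png
top0c.png
w1.png
wc.png
wr0.png
wr1.png
```

View pics/liftc.png

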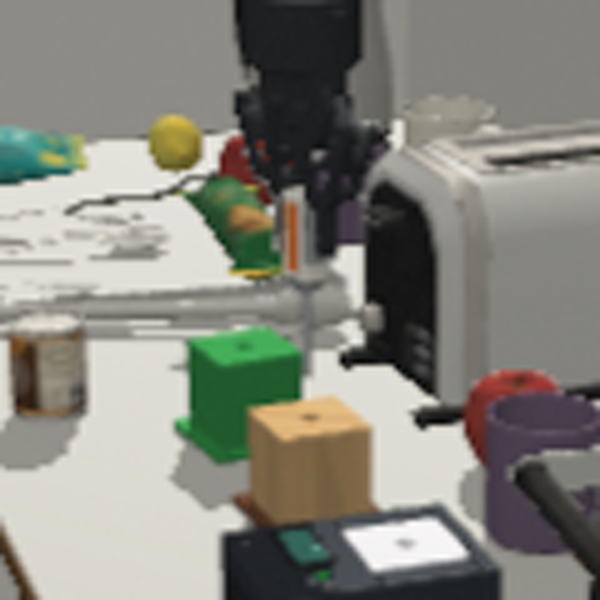

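The thermometer hangs upright in the gripper. Its tip is at about px (274,213), within a pixel of the prediction. Next is the insertion.

```bash
python3 - <<'E'
from h import *
np.set_printoptions(precision=4,suppress=True)
a=np.radians(17.5); W=[.5439,-.1134]
arm.move_l([*W,.185],rate=.12); arm.wait(.3)
print(arm.move_l([*W,.150],rate=.05,guard=8)); s=observe(); print(s["tcp_pos"],s["ft_force"])
hit=arm.move_l([*W,.0925],rate=.04,guard=10); arm.wait(.2)
s=observe(); print(hit,s["tcp_pos"],s["ft_force"],s["width"],s["time"])
p=read_camera("side"); u,v=proj(p,s["tcp_pos"]).astype(int)
cv2.imwrite("pics/ins.png",cv2.resize(p["img"][v-50:v+50,u-50:u+50],(600,600),interpolation=cv2.INTER_CUBIC))
E
```

```text
False
[ 0.5441 -0.1135  0.1504] [ 0.297  -0.1402 -0.2282]
False [ 0.5441 -0.1134  0.093 ] [-1.6153  1.2595  4.5707] 0.3181925875297588 15.5
```

View pics/ins.png

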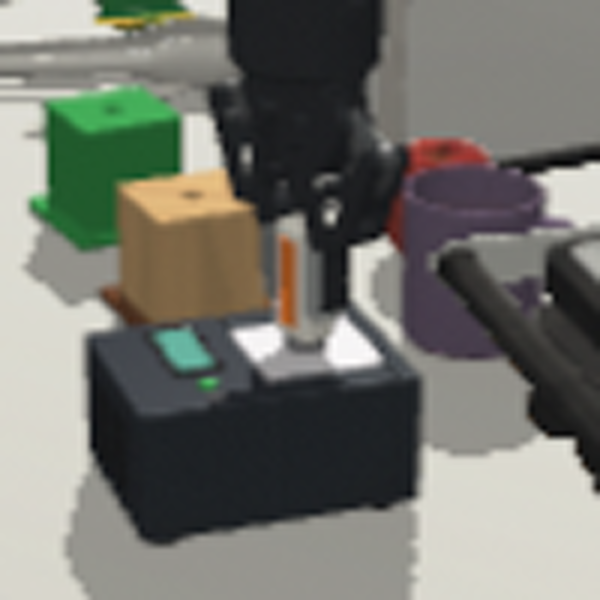

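The collar sits on the aluminium block and carries about 4.6 N. I'll dwell there, then withdraw and tip it.

```bash
python3 - <<'E'
from h import *
np.set_printoptions(precision=4,suppress=True)
a=np.radians(17.5)
arm.wait(2.3)
arm.move_l([.5441,-.1134,.20],rate=.06); arm.move_l([.5441,-.1134,.30],rate=.12)
s=observe(); print(s["tcp_pos"],s["width"],s["gripper_force"],s["time"])
arm.move_ptp([.47,-.11,.33],tilt(a,a,np.radians(52))); arm.wait(1)
s=observe(); M=R.from_quat(s["tool_rot"]).as_matrix(); print(s["tcp_pos"],s["width"],s["gripper_force"],s["time"],M,"tip",s["tcp_pos"]+M[:,2]*.0845)
p=read_camera("side"); u,v=proj(p,s["tcp_pos"]).astype(int)
cv2.imwrite("pics/fin.png",cv2.resize(p["img"][v-60:v+60,u-60:u+60],(600,600),interpolation=cv2.INTER_CUBIC))
E
```

```text
[ 0.5439 -0.1134  0.2989] 0.32660827130154574 45.51277577877045 20.775
[ 0.47 -0.11  0.33] 0.32245308841170733 45.564444065093994 22.6333 [[ 0.5872  0.3006  0.7516]
 [ 0.1851 -0.9537  0.2368]
 [ 0.788   0.0001 -0.6157]] tip [ 0.5335 -0.09    0.278 ]
```

View pics/fin.png

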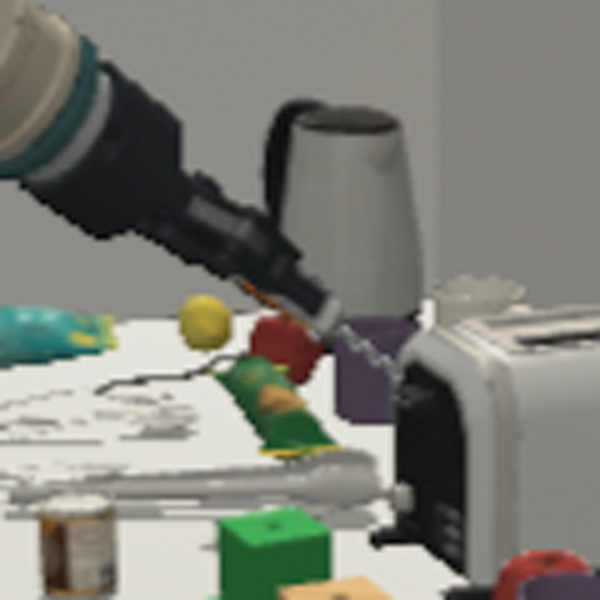

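The thermometer is held tipped about 52°, with the orange strip underneath so the display faces up. The probe tip is about 0.28 m above the table and touching nothing.

```bash
python3 -c "
from h import *
print(workorder.job_done())"
```

```text
the job is handed in; nothing more can be done
None
```

The job is handed in, with no verdict returned: the thermometer sat fully in the dark calibrator's well for over two seconds, and it is now held tipped about 52° with the display up and the probe tip about 28 cm above the table.

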